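# Bring the two control vials out from behind the reagent bottles to the warmer

### The job

The two small control vials, which must warm up before the quality-control run, stand hemmed in behind the two tall bottles of the blue reagent block. First stand both bottles aside on the steel tray; then move each vial to the warmer, into the well whose ring has the colour of its cap; and last put both bottles back into the block, each into the well it came from. Keep everything upright.

Things in the scene. Friction and masses are not known exactly. Their poses are not given: they have to be found in the camera images.
- blue_bottle_center (a point): screw-cap bottle, white with a blue cap and a blue band on its label, 46 mm across and 105 mm tall (cap 32 mm across, top 15 mm), 90 g. The point is on its axis, half-way up; z along the axis. It stands in one of the two front wells of the blue block, which one differs from start to start.
- red_bottle_center (a point): screw-cap bottle, white with a red cap and a red band on its label, 46 mm across and 105 mm tall (cap 32 mm across, top 15 mm), 90 g. The point is on its axis, half-way up; z along the axis. It stands in one of the two front wells of the blue block, which one differs from start to start; a like one far back by the wall plays no part.
- green_vial_center (a point): small plain white vial with a green cap, 24 mm across and 50 mm tall (cap 18 mm across, top 7 mm), 20 g. The point is on its axis, half-way up; z along the axis. It stands in one of the two rear wells of the blue block, which one differs from start to start.
- purple_vial_center (a point): small plain white vial with a purple cap, 24 mm across and 50 mm tall (cap 18 mm across, top 7 mm), 20 g. The point is on its axis, half-way up; z along the axis. It stands in one of the two rear wells of the blue block, which one differs from start to start.
- block: blue plastic block, 114 (x) by 130 mm (y; 152 over side lugs), 22 mm high, fixed. Origin: centre of underside; +x to its rear. Four round chamfered wells, floors 8 mm above the underside: two front, 52 mm wide, at x -23.5, y +/-31 mm (bottles, tops at 113 mm); two rear, 32 mm wide, at x +25.5, y +/-21 mm (vials, tops at 58 mm). Take a bottle above the vials' tops, fingers before and behind it.
- tray: shallow stainless-steel tray, the side area for the bottles, 130 mm (x) by 190 mm (y), fixed. Origin at the centre of its underside, z up. Flat floor 3 mm above the underside, 120 by 180 mm inside, rim 16 mm high. It has room for both bottles side by side along y.
- green_collar_mouth (a point): green ring, 47 mm across, 3 mm thick, fixed round one of the two vial wells in the aluminium top of the low white warmer (the rings may change places). The point is the centre of the well's mouth, level with the aluminium, 42 mm above the worktop; x, y along the warmer's depth and width. The well is round, 32 mm wide, chamfered, its flat floor 12 mm below this point; the other well is 56 mm off along y.
- purple_collar_mouth (a point): purple ring, 47 mm across, 3 mm thick, fixed round one of the two vial wells in the aluminium top of the low white warmer (the rings may change places). The point is the centre of the well's mouth, level with the aluminium, 42 mm above the worktop; x, y along the warmer's depth and width. The well is round, 32 mm wide, chamfered, its flat floor 12 mm below this point; the other well is 56 mm off along y.
Not all that is in view belongs to the job. What is shaped like the part that bears blue_bottle_center but brown is not meant.

How it is judged (in metres and radians):
On the way, in this order (a step that is already met when the one before it is completed fails the run):
1. both bottles stand upright on the steel tray (x of blue_bottle_center in the frame of tray between -0.05 and 0.05 m and y of blue_bottle_center in the frame of tray between -0.08 and 0.08 m and z of blue_bottle_center in the frame of tray between 0.048 and 0.062 m and angle between each of blue_bottle_center, red_bottle_center's own z axis and vertical below 0.12 rad and linear speed of each of blue_bottle, red_bottle below 0.03 m/s and x of red_bottle_center in the frame of tray between -0.05 and 0.05 m and y of red_bottle_center in the frame of tray between -0.08 and 0.08 m and z of red_bottle_center in the frame of tray between 0.048 and 0.062 m), for 0.2 s.
2. both vials stand in the warmer's wells, each in the well with the ring of its cap's colour (horizontal distance between green_vial_center and green_collar_mouth below 0.01 m and z of green_vial_center in the frame of green_collar_mouth below 0.018 m and angle between each of green_vial_center, purple_vial_center's own z axis and vertical below 0.12 rad and linear speed of each of green_vial, purple_vial below 0.03 m/s and horizontal distance between purple_vial_center and purple_collar_mouth below 0.01 m and z of purple_vial_center in the frame of purple_collar_mouth below 0.018 m), for 0.2 s.
3. both bottles stand again in the wells they came from (distance of each of blue_bottle_center, red_bottle_center from where it was at the start of the episode below 0.015 m and angle between each of blue_bottle_center, red_bottle_center's own z axis and vertical below 0.12 rad and linear speed of each of blue_bottle, red_bottle below 0.03 m/s), for 0.2 s.
At the end, for the whole second after the job is handed in: Each bottle stands upright (within 7 degrees) in the block's well it came from, within 15 mm of where it stood at the start; each vial stands upright, down on the floor of the warmer's well that has the ring of its cap's colour, within 10 mm of the well's centre; all at rest and released (all of step 2 and all of step 3); the robot touches nothing.
It fails at once if the blue bottle is tipped over (angle between blue_bottle_center's own z axis and vertical above 0.7 rad).
It fails at once if the red bottle is tipped over (angle between red_bottle_center's own z axis and vertical above 0.7 rad).
It fails at once if the green vial is tipped over (angle between green_vial_center's own z axis and vertical above 0.7 rad).
It fails at once if the purple vial is tipped over (angle between purple_vial_center's own z axis and vertical above 0.7 rad).
It also fails if it takes over 144 s, if anything falls off the work surface, if the arm or the gripper's body presses on something with over 40 N, if the wrist force passes 120 N, or if a joint passes its speed limit or range.

### The arm

A 6-joint arm with a two-finger parallel gripper is mounted at the origin on a cart in front of the work surface, level with it; the furniture and walls round the work are solid. World frame = base frame: x ahead of the robot, y to its left, z up, the work surface at z = 0. Lengths are in mm, angles in rad, forces in N, time in s.
With the tool pointing down it reaches from about 250 to 800 mm from the base axis. Payload 3.9 kg.
Tool frame: the origin (TCP) lies at the very end of the fingers, on their centre line; the grasp point (between the pads) lies 19 mm behind it; z points along the fingers, y is the direction in which the jaws open and shut (so a half turn about z gives the same grasp; the last joint's range is limited). The gripper opens to 85 mm and grips with 20 to 120 N. Pads are 22 mm wide; open, the fingers measure 114 mm over their backs; the gripper's body (76 mm by 85 mm) begins 54 mm behind the grasp point. The pads swing forward as they close: fully open they stand 13 mm farther back than shut.
Start: joints at [0, 0.26, -0.138, 1.173, 0, 1.571], TCP at [524.991, -0, 231.304] pointing down, gripper open.
Joint ranges: [-2.78, 2.78], [-0.83, 1.72], [-1.28, 1.37], [-1.9, 2.12], [-1.57, 1.48], [-3.14, 3.14]. Speed limits (rad/s): [2.57, 2.57, 3.14, 3.14, 3.14, 3.14].

### API

Orientations are given as a unit quaternion [w, x, y, z].
In Python, from plant import env gives the robot as it stands. The module is installed in compiled form; this text tells all that it offers. Calls block until the motion is done:
- env.goto(position, orientation): joint-space move of the TCP to a pose.
- env.line_to(position, frame=None, speed=150): straight line of the TCP; frame=None keeps the orientation; speed is the mean speed in mm/s.
- env.goto_joints(angles): joint-space move.
- env.gripper_to(opening, squeeze=None): finger opening in mm; squeeze is the grip in N (None keeps the last); returns when the fingers have stopped.
- env.dwell(seconds).
- env.ik(position, orientation): joint angles nearest the present ones, or None.
- env.get_state(): the state.
- env.grab_frame(name): name is "scene" or "side" or "wrist"; returns the picture (384x512x3 uint8, red, green, blue); there is no depth.
- env.calibration(name): a dict with "fx", "fy", "cx", "cy" (pixels), "k1" (the pictures are not rectified: a ray, as slopes to the right and down, at radius r is drawn at 1 + k1 r^2 times it, then the intrinsics apply), "extrinsics" (4x4, takes a point from world to camera coordinates). Camera axes: x right, y down, z forward; pixel columns grow to the right and rows downward; lengths in mm; the calibration is good to about 2 mm. A picture is of the moment at which its call begins: read the wrist's pose just before it. calibration takes no time and is no camera call; for the wrist camera it gives the pose at the moment of the call.
A pose or a line that the arm cannot do raises env.MotionError and nothing moves.
- env.sign_off(): hands the job in, once; it reports no verdict.
The state is a dict: "time": time; "joint_pos": joint angles; "joint_vel": joint speeds; "joint_efforts": joint torques, N m; "tool_pos": TCP position; "ee_rot": TCP orientation; "force": force on the tool from outside, world axes, zero at the start; "wrist_torque": the same for the moment, N m; "gripper_width": finger opening in mm.
Only numpy, scipy, OpenCV 4.12 (cv2) and the standard library are available. Lean on these libraries where they do the work, as an engineer would, in place of code of your own. Each camera call takes 0.05 s, during which the arm holds its last target. There are 200 camera calls.

## Working session

There is one attempt and no reset: what is moved stays moved. The work goes in short steps, each a Python script; the robot and the scene stay as the last script left them, time stands still between calls to the robot, and variables do not carry over. Pictures are saved under pics/ and viewed, on a budget of 14 in all, crops included, one or two more only if the job needs it, and the job is handed in when it is done.

```bash
mkdir -p pics; ls; cat > h.py <<'E'
import numpy as np, cv2
from plant import env
def snap(cam,name,crop=None,scale=1):
    c=env.calibration(cam); im=env.grab_frame(cam)[:,:,::-1]
    cv2.imwrite(f'pics/{name}_raw.png',im); np.save(f'pics/{name}.npy',c,allow_pickle=True)
    if crop: im=im[crop[1]:crop[3],crop[0]:crop[2]]
    cv2.imwrite(f'pics/{name}.png',cv2.resize(im,None,fx=scale,fy=scale,interpolation=cv2.INTER_CUBIC))
def pix2world(c,uv,z):
    x,y=(uv[0]-c['cx'])/c['fx'],(uv[1]-c['cy'])/c['fy']
    a,b=x,y
    for _ in range(20):
        s=1+c['k1']*(a*a+b*b); a,b=x/s,y/s
    E=np.array(c['extrinsics']); R,t=E[:3,:3],E[:3,3]
    o=-R.T@t; d=R.T@np.array([a,b,1]); return o+d*(z-o[2])/d[2]
def world2pix(c,p):
    E=np.array(c['extrinsics']); q=E[:3,:3]@np.array(p)+E[:3,3]
    a,b=q[0]/q[2],q[1]/q[2]; s=1+c['k1']*(a*a+b*b)
    return np.array([c['fx']*a*s+c['cx'],c['fy']*b*s+c['cy']])
def load(n): return np.load(f'pics/{n}.npy',allow_pickle=True).item()
E
python3 - <<'E'
from h import *
snap('scene','s1',None,1.5); snap('side','d1',None,1.5); snap('wrist','w1',None,1.5)
for c in('scene','side','wrist'):
    k=env.calibration(c);print(c,k['fx'],k['k1'],-np.array(k['extrinsics'])[:3,:3].T@np.array(k['extrinsics'])[:3,3])
print(env.get_state())
E
```

```text
pics
scene 428.7073968941433 -0.09209175604124253 [ 209.17760198 -684.81963221  995.87591173]
side 419.5776246855053 -0.081074419387649 [1006.70587913 -796.30221937 1119.40529748]
wrist 296.40114882724566 -0.06040570653815955 [524.49833892  74.93552372 373.47079766]
{'time': 0.15, 'joint_pos': array([-2.25398065e-05,  2.60562932e-01, -1.39020543e-01,  1.17269143e+00,
        2.25306630e-05,  1.57083739e+00]), 'joint_vel': array([ 0.00096592, -0.00124812,  0.00425972, -0.00043124,  0.0020504 ,
       -0.00028171]), 'joint_efforts': array([-3.64596281e-05, -4.06005156e+01,  2.54166770e+01,  1.26235068e-02,
       -2.58195018e-05, -1.05726747e-05]), 'tool_pos': array([ 5.24508732e+02, -4.60350094e-03,  2.30660228e+02]), 'ee_rot': array([-5.30716458e-04,  7.07129079e-01,  7.07084096e-01, -5.14794560e-04]), 'force': array([-0.0931108 , -0.38266676, -0.07468018]), 'wrist_torque': array([-0.016637 ,  0.0003249, -0.0806668]), 'gripper_width': 85.4685526557041}
```

View pics/s1.png

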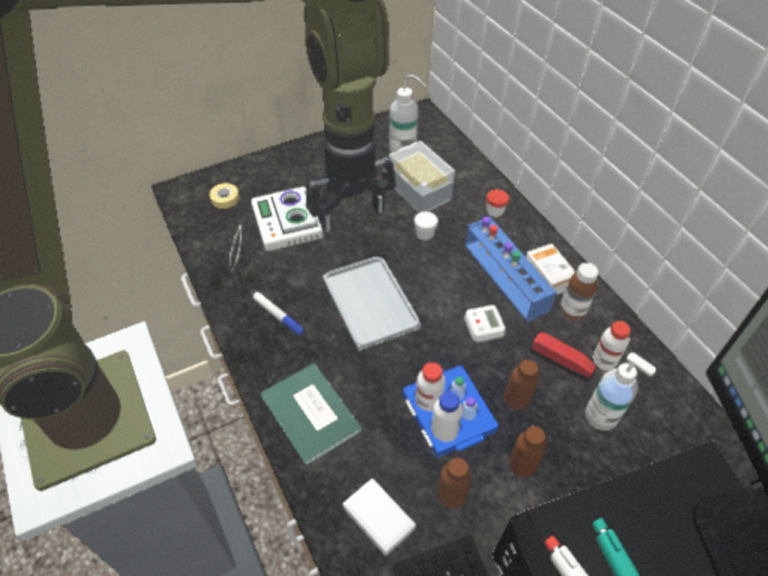

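View pics/d1.png

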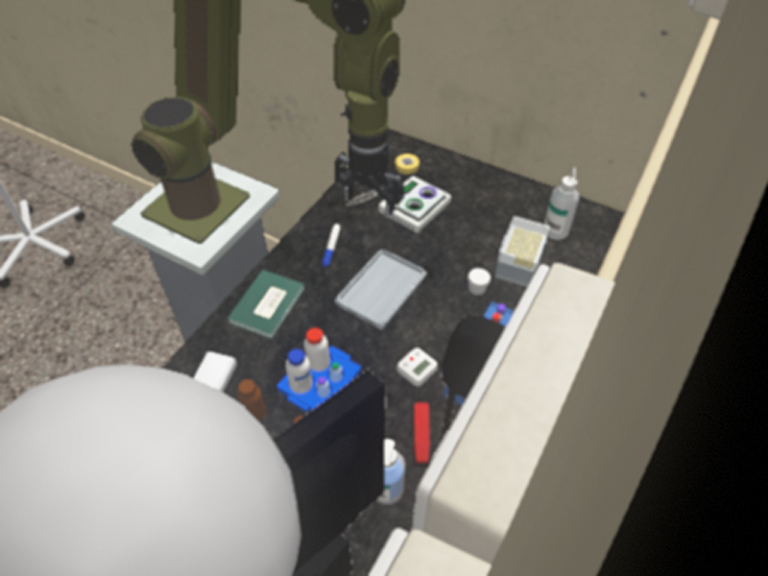

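View pics/w1.png

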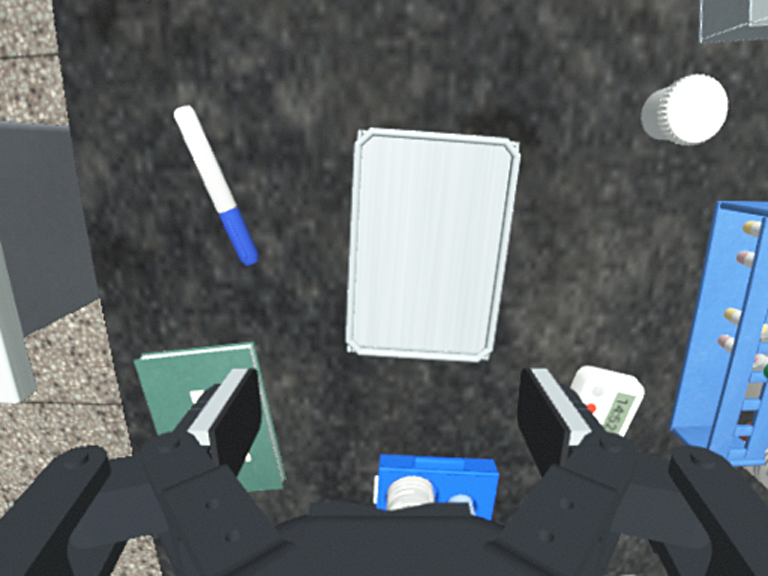

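Scene (1.5× pixels): the block is at about (450,410), with the red bottle cap at (432,372) and the blue at (447,402). The green vial cap is at (459,382) and the purple at (471,403). The tray is at (370,300), and the warmer rings are purple (290,198) and green (297,216). Brown bottles stand near the block's rear and right.

```bash
python3 - <<'E'
from h import *
np.set_printoptions(precision=1,suppress=True)
c=load('s1')
for n,u,z in [('red',(432,371),113),('blue',(447,402),113),('green',(459,381),58),('purple',(471,402),58),('pring',(290,198),45),('gring',(297,216),45),('brA',(526,368),100),('brB',(534,434),100),('brC',(457,467),100)]:
    p=pix2world(c,np.array(u)/1.5,z); print(n,p,world2pix(load('d1'),p)*1.5)
w=load('w1')
for u in [(362,130),(520,142),(491,361),(348,352)]: print('tray',pix2world(w,np.array(u)/1.5,16))
for u in [(379,457),(497,460)]: print('blk',pix2world(w,np.array(u)/1.5,22))
E
```

```text
red [ 540.1 -248.9  113. ] [311.1 333.2]
blue [ 532.3 -307.8  113. ] [290.5 353.6]
green [ 591.1 -259.6   58. ] [331.9 363.6]
purple [ 587.5 -302.7   58. ] [318.4 379.1]
pring [514.4 295.9  45. ] [425.3 191.4]
gring [506.5 238.5  45. ] [411.9 203.8]
brA [ 684.4 -308.9  100. ] [358.9 392.6]
brB [ 626.3 -411.4  100. ] [301.3 421.9]
brC [ 494.1 -401.6  100. ] [245.5 385.4]
tray [503.4  93.6  16. ]
tray [624.9  85.4  16. ]
tray [614.5 -99.7  16. ]
tray [487.9 -90.9  16. ]
blk [ 514.6 -196.7   22. ]
blk [ 626.5 -200.6   22. ]
```

```bash
python3 - <<'E'
from h import *
q=[0,2**-.5,2**-.5,0]
env.goto([510,190,250],q); env.dwell(.3); snap('wrist','w2',None,1.5)
env.goto([555,-350,250],q); env.dwell(.3); snap('wrist','w3',None,1.5)
w=load('w3');print(env.get_state()['tool_pos'],env.get_state()['joint_pos'],env.get_state()['time'],pix2world(w,(w['cx'],w['cy']),50))
E
```

```text
[ 555.24070904 -349.52392256  250.09838755] [-5.61840867e-01  4.88941143e-01  2.62602822e-01  1.34434326e+00
  2.51330196e-05  1.00817537e+00] 3.6 [ 555.17356831 -379.69123998   50.        ]
```

View pics/w2.png

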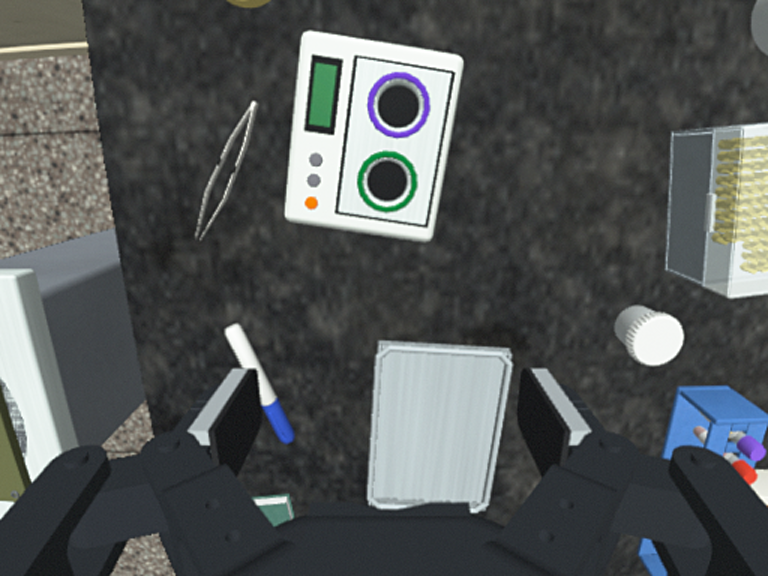

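View pics/w3.png

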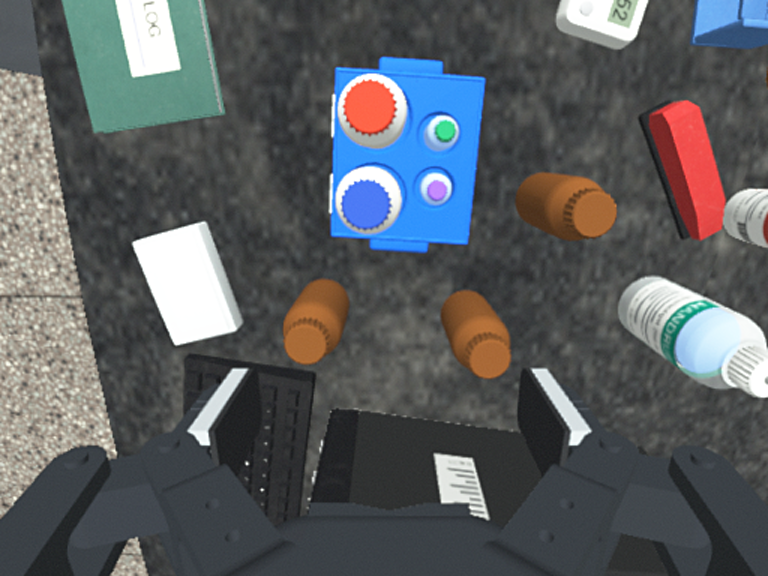

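w2 shows the purple ring centred at (399,104) and the green at (387,181). w3 shows the red cap at (370,106), blue at (366,204), green vial at (445,131) and purple vial at (437,190). The block corners are at (336,68), (485,78), (467,244) and (331,236).

```bash
python3 - <<'E'
from h import *
np.set_printoptions(precision=1,suppress=True)
w=load('w3')
for n,u,z in [('red',(370,106),113),('blue',(366,204),113),('green',(445,131),58),('purple',(437,190),58),('c',(336,68),22),('c',(485,78),22),('c',(467,244),22),('c',(331,236),22),('brR',(590,214),100),('brF',(305,341),100),('brM',(488,354),100)]:
    print(n,pix2world(w,np.array(u)/1.5,z))
w=load('w2')
for u in [(399,104),(387,181)]: print('ring',pix2world(w,np.array(u)/1.5,43.5))
for u in [(380,345),(511,350)]: print('tray',pix2world(w,np.array(u)/1.5,16))
for u in [(302,31),(464,53),(434,241),(287,220)]: print('wcorner',pix2world(w,np.array(u)/1.5,42))
E
```

```text
red [ 543.9 -246.3  113. ]
blue [ 540.9 -303.7  113. ]
green [ 595.2 -257.5   58. ]
purple [ 590.7 -299.1   58. ]
c [ 514.5 -209.4   22. ]
c [ 629.3 -216.1   22. ]
c [ 621.4 -346.6   22. ]
c [ 506.4 -339.9   22. ]
brR [ 688.6 -310.8  100. ]
brF [ 495.2 -401.9  100. ]
brM [ 627. -412.  100.]
ring [517.7 300.2  43.5]
ring [508.7 244.6  43.5]
tray [501.7  95.9  16. ]
tray [623.4  90.4  16. ]
wcorner [448.3 350.4  42. ]
wcorner [564.5 335.4  42. ]
wcorner [546.1 197.7  42. ]
wcorner [429.6 214.8  42. ]
```

```bash
cat >> h.py <<'E'
from scipy.spatial.transform import Rotation as Ro
def q(deg):
    r=(Ro.from_euler('z',deg,degrees=True)*Ro.from_quat([2**-.5,2**-.5,0,0])).as_quat(); return [r[3],*r[:3]]
def rep(m):
    s=env.get_state(); print(m,'t%.1f'%s['time'],np.round(s['tool_pos'],1),'F',np.round(s['force'],1),'w%.1f'%s['gripper_width'],flush=True)
HI=190
def pick(xy,z,yaw,op,sq,hi=HI):
    env.goto([*xy,hi],q(yaw)); env.gripper_to(op); env.line_to([*xy,z],speed=120); rep('at')
    env.gripper_to(0,sq); rep('grip'); env.line_to([*xy,hi],speed=120); rep('lift')
def place(xy,z,yaw,op,hi=HI):
    env.goto([*xy,hi],q(yaw)); env.line_to([*xy,z+12],speed=150); env.line_to([*xy,z],speed=40); rep('down')
    env.dwell(.2); env.gripper_to(op); env.dwell(.2); env.line_to([*xy,hi],speed=150); rep('up')
RB=(545,-246.0); BB=(541.5,-305.0); BY=-3.5; TY=-4.3
TC=np.array([557.7,-2.9]); ey=np.array([.075,.997])
RT=tuple(TC+42*ey); BT=tuple(TC-42*ey)
E
python3 - <<'E'
from h import *
pick(RB,62,BY,80,30); snap('wrist','w4',None,1.3)
E
```

```text
at t5.6 [ 545.7 -246.3   62.8] F [-0.  -1.   0.2] w80.1
grip t6.0 [ 545.3 -246.3   62.8] F [-1.2  0.6  4.8] w44.0
lift t7.2 [ 544.4 -245.7  189. ] F [ 0.2  0.2 -2.1] w44.0
```

View pics/w4.png

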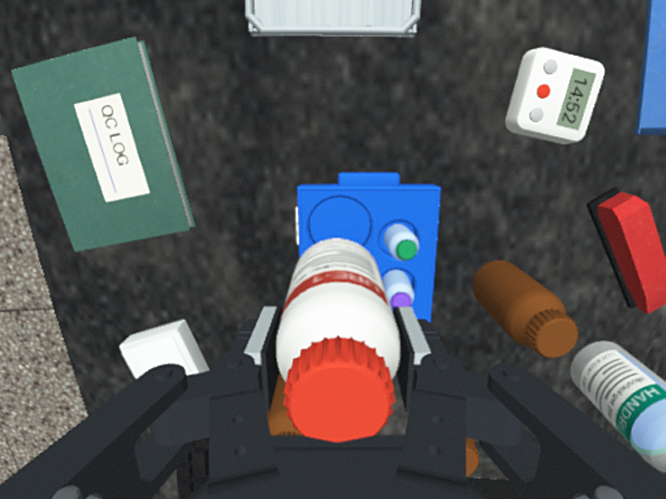

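The red bottle is held upright between the pads (cap at 340,390), and its well is empty at (340,222). Next I place it on the tray and fetch the blue one.

```bash
python3 - <<'E'
from h import *
place(RT,58,TY,80)
pick(BB,62,BY,80,30)
place(BT,58,TY,80)
env.goto([540,-95,250],q(TY)); env.dwell(.2); snap('wrist','w5',None,1.3)
E
```

```text
down t9.8 [560.7  39.1  57.9] F [-0.2 -0.3 -0.3] w44.3
up t11.7 [560.2  38.9 189.1] F [ 0.7  0.4 -0.9] w80.0
at t14.4 [ 542.2 -305.4   62.9] F [0.  0.7 0. ] w80.0
grip t14.8 [ 541.9 -305.3   62.8] F [-1.3 -0.   4.1] w44.3
lift t16.0 [ 540.9 -304.7  189. ] F [-0.4  0.  -1.3] w44.7
down t18.4 [554.4 -44.7  57.9] F [ 0.4  0.5 -0.3] w44.3
up t20.3 [553.9 -44.7 189.1] F [-0.8 -0.9 -0.3] w80.0
```

View pics/w5.png

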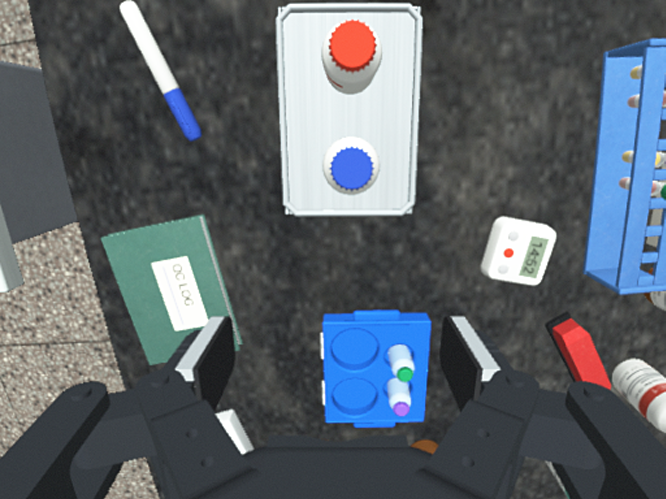

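Both bottles stand upright in the tray, red cap at (353,45) and blue at (352,169). Next is the green vial.

```bash
python3 - <<'E'
from h import *
w=load('w5')
for u in [(353,45),(352,169)]: print(pix2world(w,np.array(u)/1.3,108).round(1))
pick((594.9,-258),28,BY,50,20)
env.goto([510.7,190,190],q(-9.2)); env.goto([508.7,244.6,150],q(-9.2)); rep('x'); snap('wrist','w6',None,1.3)
E
```

```text
[559.1  38.  108. ]
[553.1 -44.1 108. ]
at t23.6 [ 595.6 -258.3   28.9] F [-0.5 -0.   0.5] w49.9
grip t24.0 [ 595.3 -258.2   28.8] F [-0.9  1.3  3.3] w22.7
lift t25.5 [ 594.4 -257.8  189. ] F [-0.6 -0.7 -1.1] w22.5
x t27.5 [508.5 244.2 148.8] F [ 0.5 -0.8 -0. ] w22.6
```

View pics/w6.png

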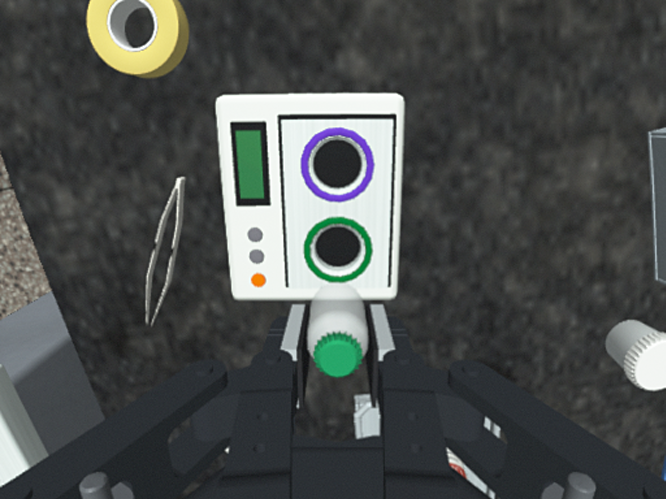

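The green vial is held upright, cap at (338,354). The rings are seen at (338,164) and (338,249).

```bash
python3 - <<'E'
from h import *
w=load('w6')
P,G=[pix2world(w,np.array(u)/1.3,43.5).round(1) for u in [(338,164),(338,249)]]
cap=pix2world(w,np.array((338,354))/1.3,178).round(1)
print(P,G,cap)
g=G[:2]; assert abs(g-[508.7,244.6]).max()<4
place(tuple(g),50.5,-9.2,40,hi=150)
np.save('P.npy',P)
pick((591.4,-299.8),28,BY,50,20)
env.goto([510.7,190,190],q(-9.2)); rep('x'); snap('wrist','w7',None,1.3)
E
```

```text
[517.8 300.2  43.5] [508.9 245.   43.5] [509.3 248.3 178. ]
down t29.0 [509.9 245.5  51.5] F [-0.1 -0.2  5.4] w22.4
up t30.6 [508.4 244.7 149.3] F [-0.  -1.   0.8] w40.0
at t34.3 [ 592.1 -300.2   28.9] F [-0.4 -0.3 -0.3] w49.9
grip t34.6 [ 591.9 -300.    28.8] F [-0.2 -0.8  3.2] w22.7
lift t36.1 [ 590.9 -299.5  189. ] F [-0.7 -0.9  0.1] w22.8
x t38.0 [511.3 189.3 190. ] F [-0.5  0.1 -0.8] w22.8
```

View pics/w7.png

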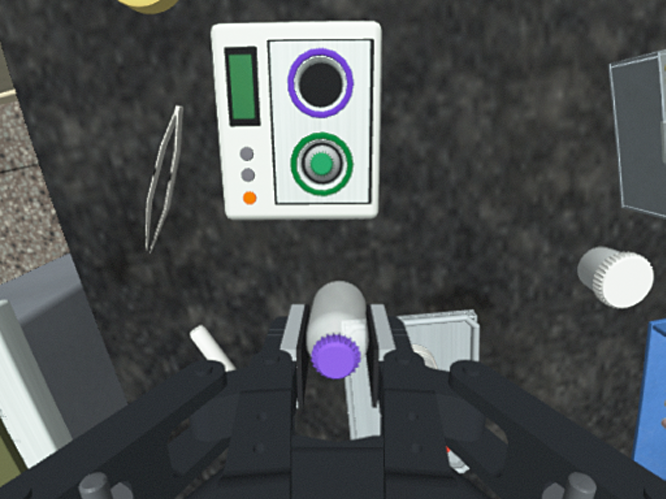

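The green vial sits in the green ring (322,164). The purple vial is held upright.

```bash
python3 - <<'E'
from h import *
w=load('w7'); print('greencap',pix2world(w,np.array((322,164))/1.3,80).round(1), 'ring',pix2world(w,np.array((322,164))/1.3,43.5).round(1))
P=np.load('P.npy')
place(tuple(P[:2]),50.5,-9.2,40,hi=150)
env.goto([512,200,190],q(-9.2)); env.dwell(.2); snap('wrist','w8',(130,0,370,200),3)
E
```

```text
greencap [510.7 246.8  80. ] ring [508.9 244.4  43.5]
down t39.7 [518.9 300.8  51.6] F [ 0.5 -0.4  5. ] w22.9
up t41.3 [517.3 299.9 149.2] F [-0.3 -0.7  0.4] w40.1
```

View pics/w8.png

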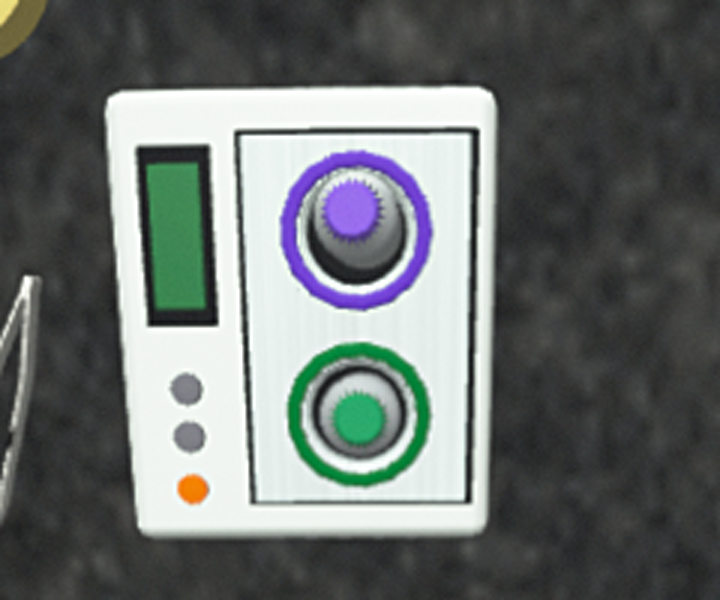

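Both vials are in the rings of their own colour: purple cap (352,209) in the ring at (356,230), green cap (359,417) in the ring at (358,414). I'll check the numbers, then return the bottles.

```bash
python3 - <<'E'
from h import *
w=load('w8'); f=lambda u:np.array(u)/3+[130,0]
for n,u,z in[('pcap',(352,209),80),('pring',(356,230),43.5),('gcap',(359,417),80),('gring',(358,414),43.5)]: print(n,pix2world(w,f(u),z).round(1))
for xy in [(517.8,300.2),(508.9,245)]: print('expected cap px',(world2pix(w,[*xy,80])-[130,0])*3)
pick(BT,58,TY,80,30); place(BB,63,BY,80)
pick(RT,58,TY,80,30); place(RB,63,BY,80)
env.goto([552,-345,250],q(BY)); env.dwell(.3); snap('wrist','w9',(130,0,450,270),2.2)
E
```

```text
pcap [517.9 301.9  80. ]
pring [517.3 299.7  43.5]
gcap [510.6 247.5  80. ]
gring [508.6 244.5  43.5]
expected cap px [352.56134459 215.87559921]
expected cap px [354.47878768 426.73726466]
at t44.7 [555.3 -44.9  58.7] F [0.4 0.3 0.9] w80.2
grip t45.1 [555.  -44.8  58.7] F [-2.   0.1  4.9] w44.4
lift t46.4 [553.9 -44.7 189.1] F [-0.4  0.1 -0.7] w44.4
down t48.8 [ 541.9 -305.3   63.6] F [-0.6 -0.7  2.7] w44.3
up t50.6 [ 540.9 -304.7  189. ] F [-0.4  0.6  0.1] w80.1
at t53.4 [561.6  39.   58.7] F [ 0.5 -0.6 -0.1] w79.9
grip t53.8 [561.2  39.   58.7] F [-1.5  0.4  5.7] w44.1
lift t55.0 [560.2  38.9 189.1] F [-0.6 -0.9 -1.5] w44.2
down t57.5 [ 545.5 -246.4   63.6] F [0.3 0.  3.2] w44.0
up t59.4 [ 544.4 -245.7  189. ] F [-0.4  0.4 -1.4] w80.2
```

View pics/w9.png

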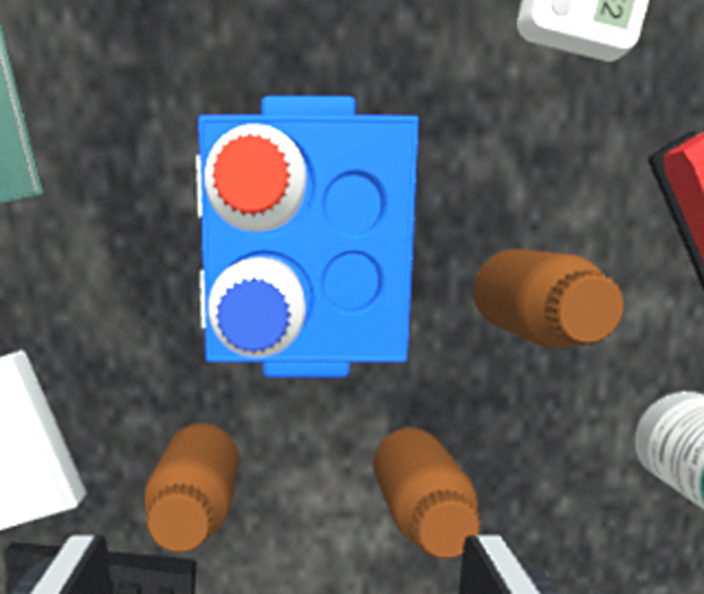

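```bash
python3 - <<'E'
from h import *
w=load('w9'); f=lambda u:np.array(u)/2.2+[130,0]
for n,u in[('red',(252,175)),('blue',(254,316))]: print(n,pix2world(w,f(u),113).round(1))
snap('scene','s2',(165,115,345,300),4.2*0.75)
w=load('s2')
for xy in [(517.8,301),(509.5,246)]: 
  for z in (80,92): print(z,(world2pix(w,[*xy,z])-[165,115])*3.15)
for xy in [(543.9,-246.3),(540.9,-303.7)]: print((world2pix(w,[*xy,113])-[165,115])*3.15)
E
```

```text
red [ 544.1 -247.4  113. ]
blue [ 540.8 -304.3  113. ]
80 [87.01899233 23.8879576 ]
92 [85.84006402 14.89498199]
80 [100.58120324  60.10766648]
92 [99.45815852 51.11992962]
[390.03939065 412.28712623]
[425.96640403 472.80658379]
```

View pics/s2.png

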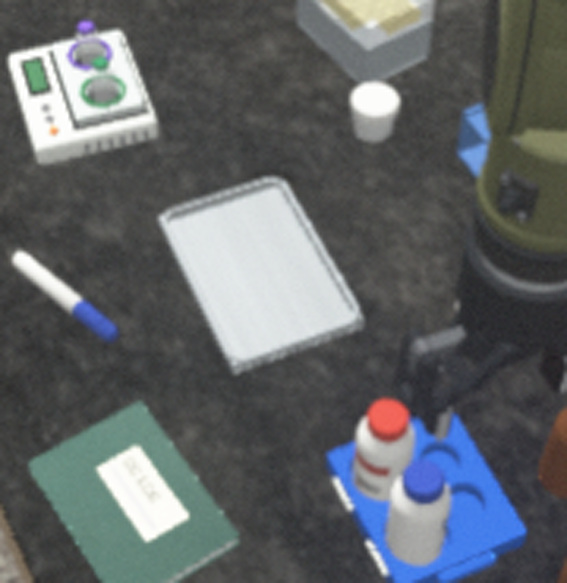

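The purple cap is at (85,27) and the green at (100,63), matching the seated height (predicted 24 and 60, against 15 and 51 if stuck at the rim). The bottle caps at (388,413) and (426,473) match their start positions.

```bash
python3 - <<'E'
from h import *
rep('end'); env.sign_off()
E
```

```text
end t60.3 [ 551.9 -344.1  249.7] F [ 0.1 -0.4 -0.5] w80.0
the job is handed in; nothing more can be done
```

I carried out the job in the required order and handed it in at about 60 s on the robot's clock, with the gripper open and clear of everything. The hand-in gives no verdict, so what follows rests on my own camera checks.

- **Bottles on the tray:** both stood upright on the steel tray before I touched the vials.
- **Vials in the warmer:** each is upright in the well with the ring of its cap's colour, about 1–3 mm off centre. Their cap heights in the scene picture match vials standing on the well floor; a vial stuck on the rim would show clearly higher.
- **Bottles back in the block:** both stand upright in the wells they came from, within about 1 mm of their starting positions.

No check failed. The only small disagreement was a cap offset of up to 3 mm in the warmer wells, which is within the roughly 4 mm of play those wells allow.

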